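# Stow the needle tool and mallet in the tool tray and lock it

## Task

Pull the tray's black knob out to its stop to open the keeper. Draw the needle tool out of its wooden guard by the end of its handle, lay it on the open bench and let go, then take it again by the middle of the handle and lay it in its pocket in the tray; lay the mallet in its own pocket too. With both tools lying fully down in their pockets, push the knob fully home so that the keeper's tongues close over them, and do not disturb the cup, clay lump, cork block or calipers on the bench.

Things in the scene. Friction and masses are not known exactly. Their poses are not given: they have to be found in the camera images.
- tray: Fixed pale wooden tray on a dark base 132 x 206 x 5 mm, block tops at z = 30. Origin: mid underside; z up, +y towards the knob. Tools lie along y. A finger trough (y = -23 to +24 mm, floor z = 5 mm, open-ended) crosses it along x and parts two blocks: a tool goes in only if held where it crosses the trough. Pockets follow the tools with 3 mm to spare each side, 4 to 6 mm at each end.
- needle_seat (a point): Point fixed in the tray (x = -37, y = 0, z = 25.6 mm of it), over the trough: where needle_grip is when the needle tool is fully down in its pocket, butt towards the tray's +y, needle in a narrow channel towards -y. Pocket floor at z = 21 mm. Axes as the tray's.
- needle_tip_seat (a point): Point fixed in the tray: where needle_tip is when the tool is fully down (91 mm from needle_seat towards the tray's -y).
- mallet_seat (a point): Point fixed in the tray (x = +33, y = 0, z = 23.3 mm of it), over the trough: where mallet_grip is when the mallet is fully down in its pocket, head towards the tray's -y on the floor at z = 5 mm, handle towards +y. Axes as the tray's.
- mallet_head_seat (a point): Point fixed in the tray: where mallet_head is when the mallet is fully down (61 mm from mallet_seat towards the tray's -y).
- keeper (a joint): Slide of the steel keeper and knob, m along the tray's +y: 0 = home (a 14 mm wide tongue lies over each tool's +y end, z = 35 to 40 mm), 0.030 = out at its stop (pockets open from above). It stays where it is left; about 3 N moves it. Keeper and brass staples, at the tray's +y end, reach up to z = 45 mm.
- knob (a point): Middle of the black round knob on the tray's +y side: 24 mm diameter, 22 mm long along the tray's y, with a 29 mm flange at its outer end; its axis lies along y, 37.5 mm above the bench, and it stands on a 9 mm shaft 25 mm clear of the tray. It can be pinched from above across the tray's x.
- guard: Fixed brown wooden needle guard, a block 114 x 46 x 25 mm lying on the bench with a tunnel 24 mm wide and 16 mm high along its x axis, closed at the -x end and open at the +x end. Origin: middle of the underside; z up. The needle tool lies loose in it on the bench, needle inward.
- guard_mouth (a point): Middle of the tunnel's open end, on the guard's +x face.
- needle: Loose needle tool, about 135 mm long, 14 g: square bamboo handle 88 mm long, 9.2 mm thick, and a 3 mm thick steel needle 47 mm long. In the guard only the last 32 mm or so of the handle stand out. It must be drawn out about 115 mm along the guard's +x, level, before it is free. Origin under the middle of its length; z up.
- needle_grip (a point): Middle of the needle tool's handle, on its axis (4.6 mm above what it lies on). The butt end is 44 mm from here, directly away from needle_tip.
- needle_tip (a point): Point of the needle, on the tool's axis, 91 mm from needle_grip.
- mallet: Loose turned wooden mallet, about 110 g: head a cylinder 36.6 mm diameter, 60 mm long; handle 15.6 mm diameter, coaxial, 102 mm long. It lies on its head with the axis level, 18 mm above what it lies on, and can roll; the heavy end is the head. Origin on its underside; use the two points below.
- mallet_grip (a point): Point on the axis of the mallet's handle 31 mm from the head's face and 71 mm from the handle's end; grip the handle here to lay it in the tray.
- mallet_head (a point): Centre of the mallet's head, on the axis, 61 mm from mallet_grip.
- slip_cup: Bystander, loose: mauve clay cup, width 65, height 47 mm. Origin on its underside. Leave it where it is.
- clay_lump: Bystander, loose: brown clay lump, width 60, height 38 mm. Origin on its underside. Leave it where it is.
- cork_block: Bystander, loose: cork block 58x55x22 mm. Origin on its underside. Leave it where it is.
- calipers: Bystander, loose: grey bow calipers, 125x76, height 8 mm. Origin on its underside. Leave it where it is.
Things that resemble listed ones, but are neither listed nor needed, are in the scene too. Of the things that look like the mallet, the larger one is meant.

How it is judged:
On the way, in this order (a step that is already met when the one before it is completed fails the run):
1. the knob is pulled out to its stop (keeper at 27 mm or more) (value of joint keeper above 0.027 m), for 0.1 s.
2. the needle tool lies released and still on the bench, its point clear of the guard (horizontal distance between needle_tip and guard above 0.065 m and height (world z) of needle_grip below 0.012 m and height (world z) of needle_tip below 0.016 m and contact force between the fingers and needle below 0.05 N and linear speed of needle below 0.02 m/s), for 0.2 s.
3. both tools lie released in their pockets while the keeper is still open (25 mm or more) (distance between needle_grip and needle_seat below 0.008 m and distance between needle_tip and needle_tip_seat below 0.009 m and distance between mallet_grip and mallet_seat below 0.008 m and distance between mallet_head and mallet_head_seat below 0.008 m and contact force between the fingers and needle below 0.05 N and contact force between the fingers and mallet below 0.05 N and linear speed of each of needle, mallet below 0.02 m/s and value of joint keeper above 0.025 m), for 0.2 s.
At the end, for the whole second after the job is handed in: Both tools lie still and released in their own pockets, each within 8 mm (needle point 9 mm) of its seat points in all directions, and the keeper is pushed home to within 3 mm (distance between needle_grip and needle_seat below 0.008 m and distance between needle_tip and needle_tip_seat below 0.009 m and distance between mallet_grip and mallet_seat below 0.008 m and distance between mallet_head and mallet_head_seat below 0.008 m and contact force between the fingers and needle below 0.05 N and contact force between the fingers and mallet below 0.05 N and linear speed of each of needle, mallet below 0.02 m/s and value of joint keeper below 0.003 m); the robot touches nothing.
It fails at once if a bystander (cup, clay lump, cork block or calipers) is moved more than 25 mm (distance of any of slip_cup, clay_lump, cork_block, calipers from where it was at the start of the episode above 0.025 m).
It also fails if it takes over 72 s, if anything falls off the work surface, if the arm or the gripper's body presses on something with over 40 N, if the wrist force passes 120 N, or if a joint passes its speed limit or range.

## Robot

A 6-joint arm with a two-finger parallel gripper is mounted at the origin on a cart in front of the work surface, level with it; the furniture and walls round the work are solid. World frame = base frame: x ahead of the robot, y to its left, z up, the work surface at z = 0. Lengths are in m, angles in rad, forces in N, time in s.
With the tool pointing down it reaches from about 0.35 to 1 m from the base axis. Payload 7.1 kg.
Tool frame: the origin (TCP) lies between the finger pads; the fingertips stand 17 mm ahead of it and the grasp point (between the pads) lies 2 mm behind it; z points along the fingers, y is the line along which they close (so a half turn about z gives the same grasp; the last joint's range is limited). The gripper opens to 85 mm and grips with 20 to 120 N. Pads are 22 mm wide; open, the fingers measure 114 mm over their backs; the gripper's body (76 mm by 85 mm) begins 54 mm behind the grasp point. The pads swing forward as they close: fully open they stand 13 mm farther back than shut.
Start: joints at [-1.229, 0.423, 1.63, -0, 1.089, -0.019], TCP at [0.221, -0.585, 0.248] pointing down, gripper open.
Joint ranges: [-3, 3], [-0.9, 2.11], [0.09, 2.58], [-1.31, 4.45], [0.11, 2.69], [-2.54, 2.54]. Speed limits (rad/s): [2.39, 2.39, 3.01, 3.14, 3.14, 3.14].

## Interface

Orientations are given as a unit quaternion [x, y, z, w].
In Python, from bench import ctrl gives the robot as it stands. Calls block until the motion is done:
- ctrl.move_ptp(position, orientation): joint-space move of the TCP to a pose.
- ctrl.move_l(position, frame=None, rate=0.15): straight line of the TCP; frame=None keeps the orientation; rate is the mean speed in m/s.
- ctrl.set_joints(angles): joint-space move.
- ctrl.gripper_to(opening, force=None): finger opening in m; force is the grip in N (None keeps the last); returns when the fingers have stopped.
- ctrl.wait(seconds).
- ctrl.inverse_kinematics(position, orientation): joint angles nearest the present ones, or None.
- ctrl.get_state(): the state.
- ctrl.read_camera(name): name is "side" or "top"; returns the picture (480x640x3 uint8, blue, green, red); there is no depth.
- ctrl.get_calibration(name): a dict with "fx", "fy", "cx", "cy" (pixels), "R" (3x3) and "t" (3): a world point X has camera coordinates R X + t. Camera axes: x right, y down, z forward; pixel columns grow to the right and rows downward; lengths in m; the calibration is good to about 2 mm. A picture is of the moment at which its call begins. get_calibration takes no time and is no camera call.
A pose or a line that the arm cannot do raises ctrl.MotionError and nothing moves.
- ctrl.job_done(): hands the job in; it is judged then, once.
Trained networks look in the newest picture that a camera, given by its name, has taken for a name from the list of things; names that differ only in an ending like _2 or _b are one class to them, and where a whole thing is asked for, a point or a joint stands for the part that bears it (a point fixed in the world has none). Each returns a list of dicts, best first, with "confidence" (0 to 1); they miss things now and then, are a little off and sometimes report something else, mostly with a low value. They report only what shows in the picture. A call takes as long as a camera call. They do not tell look-alikes from the thing itself.
- ctrl.boxes_of(camera, name): "extent" ([left, top, right, bottom] in pixels, round what is visible of it).
- ctrl.cut_out(camera, name): "region" (480x640 bool, what is visible of it) and "extent" ([left, top, right, bottom] in pixels, round what is visible of it).
- ctrl.landmark_of(camera, name): "xy" ([column, row] in pixels: a listed point, or the origin of a listed thing).
The state is a dict: "time_s": time; "joints": joint angles; "dq": joint speeds; "joint_efforts": joint torques, N m; "eef_pos": TCP position; "eef_rot": TCP orientation; "contact_force": force on the tool from outside, world axes, zero at the start; "wrist_torque": the same for the moment, N m; "gripper_width": finger opening in m; "finger_force": force on a finger pad.
Only numpy, scipy, OpenCV 4.12 (cv2) and the standard library are available. Lean on these libraries where they do the work, as an engineer would, in place of code of your own. Each camera call takes 0.05 s, during which the arm holds its last target. There are 200 camera calls.

## Working session

There is one attempt and no reset: what is moved stays moved. The work goes in short steps, each a Python script; the robot and the scene stay as the last script left them, time stands still between calls to the robot, and variables do not carry over. Pictures are saved under pics/ and viewed, at most 11 in all, crops included, and the job is handed in when it is done.

```bash
ls; mkdir -p pics; python3 - <<'E'
from bench import ctrl
import cv2,numpy as np
for c in("top","side"):
    cv2.imwrite(f"pics/{c}0.png",ctrl.read_camera(c)); k=ctrl.get_calibration(c)
    print(c,k["fx"],k["cx"],k["cy"],np.round(k["R"],3).tolist(),np.round(k["t"],3), -np.array(k["R"]).T@k["t"])
    for n in "needle_seat needle_tip_seat mallet_seat mallet_head_seat knob guard guard_mouth needle_grip needle_tip mallet_grip mallet_head tray slip_cup clay_lump cork_block calipers".split():
        print(n,[(np.round(d["xy"]).tolist(),round(d["confidence"],2)) for d in ctrl.landmark_of(c,n)])
print(ctrl.get_state()["time_s"])
E
```

```text
pics
top 461.5671511835485 326.4026986432036 237.9190753210825 [[-0.018, -1.0, 0.016], [-0.997, 0.017, -0.071], [0.07, -0.017, -0.997]] [-0.261  0.588  0.995] [ 0.51155659 -0.25346122  1.03774759]
needle_seat [([252.0, 202.0], 0.85), ([380.0, 266.0], 0.28)]
needle_tip_seat [([213.0, 206.0], 0.61)]
mallet_seat [([256.0, 237.0], 0.74), ([379.0, 348.0], 0.59)]
mallet_head_seat [([227.0, 235.0], 0.67), ([238.0, 310.0], 0.42), ([314.0, 159.0], 0.37)]
knob [([319.0, 211.0], 0.78), ([254.0, 238.0], 0.54)]
guard [([221.0, 313.0], 0.59)]
guard_mouth [([243.0, 306.0], 0.9)]
needle_grip [([238.0, 313.0], 0.43)]
needle_tip []
mallet_grip [([381.0, 267.0], 0.82), ([462.0, 240.0], 0.64)]
mallet_head [([392.0, 240.0], 0.69), ([459.0, 262.0], 0.56), ([253.0, 205.0], 0.26)]
tray [([254.0, 222.0], 0.9)]
slip_cup [([227.0, 239.0], 0.68), ([241.0, 308.0], 0.64), ([210.0, 208.0], 0.55)]
clay_lump [([394.0, 241.0], 0.7), ([313.0, 162.0], 0.69), ([228.0, 235.0], 0.46)]
cork_block [([225.0, 157.0], 0.56), ([236.0, 311.0], 0.42), ([254.0, 237.0], 0.33)]
calipers [([381.0, 350.0], 0.55), ([313.0, 211.0], 0.5)
[... 400 characters left out ...]
.61)]
guard [([230.0, 259.0], 0.79), ([301.0, 246.0], 0.39)]
guard_mouth [([233.0, 260.0], 0.85), ([348.0, 296.0], 0.29)]
needle_grip [([312.0, 233.0], 0.54), ([232.0, 264.0], 0.51)]
needle_tip [([312.0, 234.0], 0.49), ([391.0, 294.0], 0.35), ([319.0, 298.0], 0.24)]
mallet_grip [([317.0, 299.0], 0.69), ([390.0, 328.0], 0.64)]
mallet_head [([364.0, 334.0], 0.88), ([231.0, 257.0], 0.71), ([346.0, 294.0], 0.7), ([389.0, 297.0], 0.3)]
tray [([313.0, 254.0], 0.7), ([348.0, 295.0], 0.6)]
slip_cup [([390.0, 292.0], 0.94), ([353.0, 237.0], 0.55)]
clay_lump [([388.0, 263.0], 0.76), ([230.0, 260.0], 0.4)]
cork_block [([354.0, 238.0], 0.58), ([386.0, 261.0], 0.33)]
calipers [([231.0, 321.0], 0.88)]
1.7
```

```bash
python3 - <<'E'
import cv2
a=cv2.imread("pics/top0.png")[110:410,170:510]; cv2.imwrite("pics/t0c.png",cv2.resize(a,(680,600),interpolation=cv2.INTER_CUBIC))
a=cv2.imread("pics/side0.png")[200:360,190:430]; cv2.imwrite("pics/s0c.png",cv2.resize(a,(800,533),interpolation=cv2.INTER_CUBIC))
E
```

```text
(no output)
```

View pics/t0c.png

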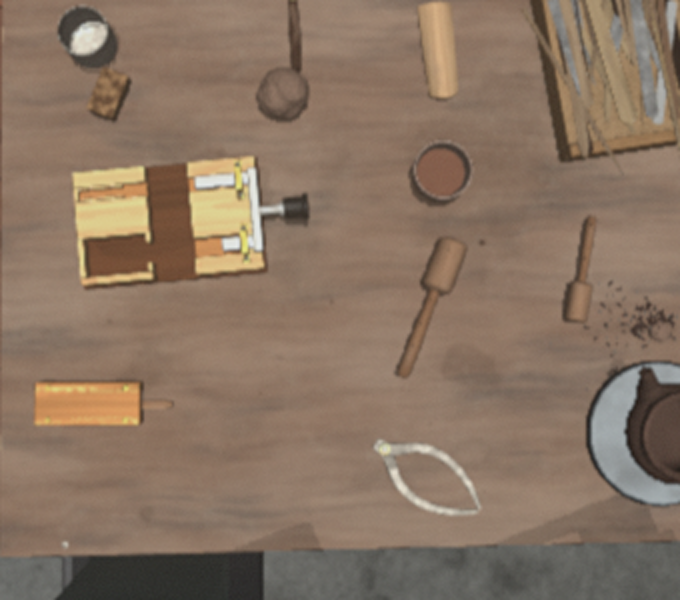

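View pics/s0c.png

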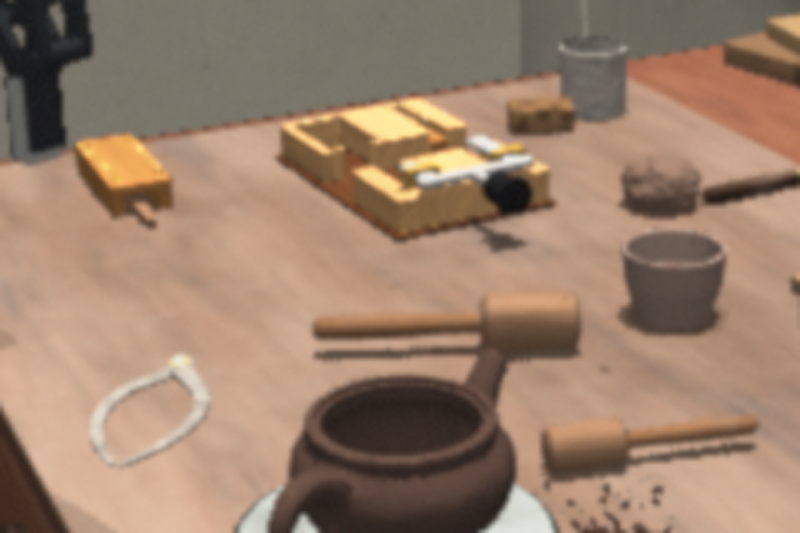

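The mallet-like things are the larger mallet (head near full px 391,242; handle end near 371,296) and the smaller mallet (head near 459,260). I choose the larger one. The tray is at (254,222) with its knob at (319,214), and the guard is at (214,311) with the needle's butt at about (256,312). Next I check close crops.

```bash
cat > h.py <<'E'
from bench import ctrl
import cv2,numpy as np
from scipy.spatial.transform import Rotation as Ro
def ray(c,uv,z):
    k=ctrl.get_calibration(c); R=np.array(k["R"]); o=-R.T@np.array(k["t"])
    d=R.T@np.array([(uv[0]-k["cx"])/k["fx"],(uv[1]-k["cy"])/k["fy"],1]); return o+d*(z-o[2])/d[2]
def proj(c,X):
    k=ctrl.get_calibration(c); p=np.array(k["R"])@np.array(X)+k["t"]; return np.array([k["fx"]*p[0]/p[2]+k["cx"],k["fy"]*p[1]/p[2]+k["cy"]])
def down(a): # tool down, finger-closing line (tool y) along world angle a
    y=np.array([np.cos(a),np.sin(a),0]); z=np.array([0,0,-1.]); return Ro.from_matrix(np.c_[np.cross(y,z),y,z]).as_quat()
def st(msg=""):
    s=ctrl.get_state(); print(msg,"t",round(s["time_s"],1),"p",np.round(s["eef_pos"],4),"w",round(s["gripper_width"],4),"ff",np.round(s["finger_force"],1),"F",np.round(s["contact_force"],1),"M",np.round(s["wrist_torque"],2))
E
python3 - <<'E'
from h import *
t=cv2.imread("pics/top0.png")
a=t[175:260,200:330]; cv2.imwrite("pics/tray.png",cv2.resize(a,(780,510),interpolation=cv2.INTER_CUBIC))
m=t[215:305,360:410]; n=t[292:330,180:265]
o=np.zeros((600,800,3),np.uint8); m=cv2.resize(m,(333,600),interpolation=cv2.INTER_CUBIC); o[:,:333]=m
n=cv2.resize(n,(440,197),interpolation=cv2.INTER_CUBIC); o[:197,350:790]=n
cv2.imwrite("pics/mn.png",o)
s=cv2.imread("pics/side0.png")
for c in("top","side"):
    ctrl.read_camera(c)
    for nm in("tray","mallet","needle","guard","knob"):
        for d in ctrl.cut_out(c,nm)[:3]:
            r=d["region"].astype(np.uint8); R=cv2.minAreaRect(cv2.findNonZero(r))
            print(c,nm,round(d["confidence"],2),np.round(d["extent"]),r.sum(),np.round(cv2.boxPoints(R),1).tolist())
E
```

```text
top tray 0.64 [203. 188. 326. 254.] 5626 [[205.5, 194.89999389648438], [321.20001220703125, 185.1999969482422], [326.1000061035156, 244.1999969482422], [210.39999389648438, 253.89999389648438]]
top mallet 0.87 [371. 228. 402. 300.] 665 [[364.5, 295.0], [389.29998779296875, 226.60000610351562], [403.3999938964844, 231.6999969482422], [378.5, 300.1000061035156]]
top mallet 0.56 [448. 219. 467. 270.] 393 [[451.29998779296875, 269.29998779296875], [457.8999938964844, 217.0], [470.1000061035156, 218.5], [463.5, 270.79998779296875]]
top needle 0.62 [237. 307. 256. 316.] 78 [[240.0, 314.0], [240.0, 309.0], [255.0, 309.0], [255.0, 314.0]]
top guard 0.69 [188. 299. 244. 320.] 1222 [[186.0, 300.0], [241.0, 300.0], [241.0, 322.0], [186.0, 322.0]]
top knob 0.88 [271. 192. 326. 238.] 612 [[267.20001220703125, 198.39999389648438], [318.6000061035156, 187.6999969482422], [327.1000061035156, 228.60000610351562], [275.79998779296875, 239.3000030517578]]
top knob 0.64 [375. 181. 406. 213.] 680 [[377.0, 180.0], [406.0, 180.0], [406.0, 208.0], [377.0, 208.0]]
side tray 0.78 [273. 230. 354. 272.] 2274 [[
[... 1059 characters left out ...]
4.8000030517578, 232.8000030517578], [244.6999969482422, 258.29998779296875], [228.39999389648438, 271.0]]
side guard 0.49 [312. 241. 350. 266.] 341 [[314.0, 255.39999389648438], [319.79998779296875, 236.3000030517578], [352.20001220703125, 246.3000030517578], [346.3999938964844, 265.29998779296875]]
side knob 0.81 [310. 242. 348. 267.] 338 [[308.79998779296875, 253.6999969482422], [314.8999938964844, 234.60000610351562], [352.8999938964844, 246.6999969482422], [346.79998779296875, 265.8999938964844]]
side knob 0.32 [271. 231. 359. 273.] 2343 [[270.0, 237.6999969482422], [348.1000061035156, 221.1999969482422], [356.70001220703125, 262.20001220703125], [278.70001220703125, 278.6000061035156]]
```

View pics/tray.png

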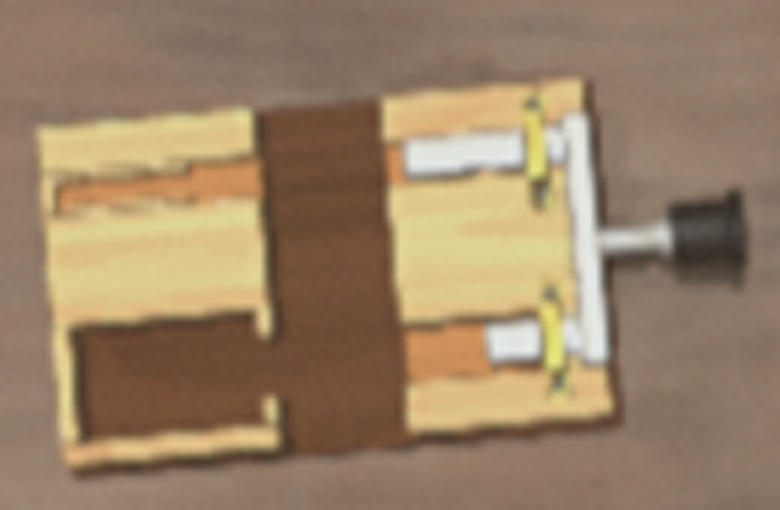

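View pics/mn.png

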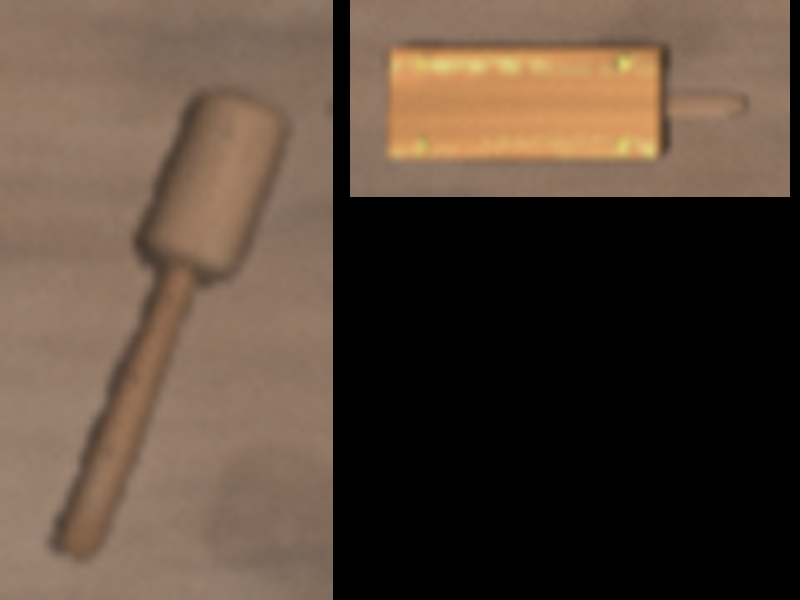

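The crops show the large mallet lying free, with its head up-right and its handle down-left. The needle's butt is at full px (256,312) and sticks out of the guard to the right. The tray's +y and knob point right in the image, with the needle pocket at the upper side.

```bash
python3 - <<'E'
from h import *
T=lambda c,r,z:ray("top",((c+.5)/6-.5+200,(r+.5)/6-.5+175),z)
P={k:T(*v,.03) for k,v in dict(TL=(38,127),TR=(584,78),BR=(614,420),BL=(68,466),lt=(253,110),lb=(281,440),rt=(381,98),rb=(406,432)).items()}
for k,v in P.items(): print(k,np.round(v,4))
P2=lambda a,b:(P[a]-P[b])[:2]
for a,b in(("TR","TL"),("BR","BL"),("BL","TL"),("BR","TR"),("lb","lt"),("rb","rt"),("rt","lt"),("rb","lb")):
    d=P2(a,b); print(a,b,round(np.hypot(*d),4),round(np.degrees(np.arctan2(d[1],d[0])),2))
print("knob",T(704,240,.0375),"knob in", T(668,240,.0375),"out",T(742,240,.0375),"shaft/bar",T(602,240,.0375))
M=lambda c,r,z:ray("top",((c+.5)/6.66-.5+360,(r+.5)/6.666-.5+215),z)
for n,c in dict(headend=(243,95),face=(190,272),end=(78,553),).items(): print(n,np.round(M(*c,.018),4))
N=lambda c,r,z:ray("top",((c+.5)/5.18-.5+180-350/5.18,(r+.5)/5.18-.5+292),z)
print("butt",N(745,104,.0046),"mouth top",N(663,47,.025),N(663,158,.025),"back",N(390,47,.025),N(388,158,.025),"hand in",N(670,106,.006))
# side view cross checks
for n,uv,z in (("knob",(338.5,257),.0375),("butt",(190+153*.3,200+223*.3),.005)): print("side",n,ray("side",uv,z))
for n in("slip_cup","calipers"): print(n,[(ray("top",d["xy"],0).round(3),round(d["confidence"],2)) for d in ctrl.landmark_of("top",n)])
E
```

```text
TL [ 0.6797 -0.0078  0.03  ]
TR [ 0.6948 -0.2075  0.03  ]
BR [ 0.5689 -0.2168  0.03  ]
BL [ 0.5555 -0.0187  0.03  ]
lt [ 0.6848 -0.0862  0.03  ]
lb [ 0.5636 -0.0958  0.03  ]
rt [ 0.6885 -0.133   0.03  ]
rb [ 0.5658 -0.1411  0.03  ]
TR TL 0.2003 -85.67
BR BL 0.1985 -86.14
BL TL 0.1247 -174.98
BR TR 0.1263 -175.8
lb lt 0.1216 -175.49
rb rt 0.123 -176.23
rt lt 0.047 -85.44
rb lb 0.0454 -87.29
knob [ 0.63337047 -0.25062102  0.0375    ] knob in [ 0.63357715 -0.23754888  0.0375    ] out [ 0.63315221 -0.26442521  0.0375    ] shaft/bar [ 0.63395585 -0.2135972   0.0375    ]
headend [ 0.6011 -0.426   0.018 ]
face [ 0.5424 -0.4066  0.018 ]
end [ 0.4504 -0.3671  0.018 ]
butt [ 0.4232865  -0.11186277  0.0046    ] mouth top [ 0.44938494 -0.08051431  0.025     ] [ 0.40330245 -0.08030468  0.025     ] back [0.45151977 0.03344792 0.025     ] [0.40552781 0.03412007 0.025     ] hand in [ 0.42316996 -0.0801332   0.006     ]
side knob [ 0.63204784 -0.24736741  0.0375    ]
side butt [ 0.42404028 -0.11469559  0.005     ]
slip_cup [(array([ 0.673, -0.418,  0.   ]), 0.93), (array([ 0.661, -0.011,  0.   ]), 0.35)]
calipers [(array([ 0.34, -0.39,  0.  ]), 0.61)]
```

```bash
cat >> h.py <<'E'
TC=np.array([.6247,-.1127]); YA=np.radians(-86.0); TY=np.array([np.cos(YA),np.sin(YA)]); TX=np.array([-TY[1]*-1*-1, 0])*0+np.array([np.cos(YA-np.pi/2),np.sin(YA-np.pi/2)])
def tray(x,y): return TC+x*TX+y*TY
XA=YA-np.pi/2   # tray +x world angle
def q6(p,a):
    j=ctrl.inverse_kinematics(list(p),list(down(a))); return None if j is None else round(float(j[5]),2)
E
sed -i 's/TX=.*/TX=np.array([np.cos(YA+np.pi\/2),np.sin(YA+np.pi\/2)])*-1/' h.py
python3 - <<'E'
from h import *
print(TX,tray(0,.138),tray(-.037,0),tray(.033,0))
ma=np.arctan2(-.0589,.1507)
for n,p,a in(("knob",(*tray(0,.133),.0355),XA),("needle",(.4235,-.1,.019),0),("mallet",(.515,-.3926,.02),ma+np.pi/2),("malletT",(*tray(.033,0),.026),YA+np.pi+np.pi/2)):
    print(n,q6(p,a),q6(p,a+np.pi))
p=tray(0,.133); a=min((XA,XA+np.pi),key=lambda a:abs(q6((*p,.0355),a) or 9))
q=down(a)
ctrl.gripper_to(.06,40)
ctrl.move_ptp([*p,.13],q); ctrl.move_l([*p,.0355],rate=.12); st("down")
ctrl.gripper_to(0.0,40); st("grip")
e=p+.030*TY; ctrl.move_l([*e,.0355],rate=.08); st("pulled")
e=p+.032*TY; ctrl.move_l([*e,.0355],rate=.03); st("pulled2")
E
```

```text
[-0.99756405 -0.06975647] [ 0.63432639 -0.25036384] [ 0.66160987 -0.11011901] [ 0.59178039 -0.11500196]
knob None -0.46
needle -0.26 None
mallet -1.87 1.27
malletT None -0.28
down t 5.7 p [ 0.6345 -0.2456  0.0362] w 0.0601 ff 0.0 F [-0.4 -0.3 -0.5] M [-0.02  0.01  0.04]
grip t 6.1 p [ 0.6355 -0.2457  0.0366] w 0.023 ff 39.6 F [4.2 1.6 3.6] M [ 0.15 -0.68  0.08]
pulled t 6.6 p [ 0.6375 -0.2721  0.0366] w 0.0225 ff 40.3 F [ 5.3 16.   9. ] M [ 2.48 -0.91  0.06]
pulled2 t 6.9 p [ 0.6375 -0.2723  0.0365] w 0.0227 ff 40.6 F [ 4.9 23.  11.3] M [ 3.66 -1.01  0.08]
```

```bash
python3 - <<'E'
from h import *
ctrl.gripper_to(.05,60); st("open")
s=ctrl.get_state()["eef_pos"]
p=tray(0,.133)+.027*TY
ctrl.move_l([*p,.13],rate=.3); ctrl.move_ptp([.5,-.27,.2],down(XA+np.pi))
t=ctrl.read_camera("top"); st()
a=t[175:260,200:340]; cv2.imwrite("pics/tray2.png",cv2.resize(a,(798,485),interpolation=cv2.INTER_CUBIC))
E
```

```text
open t 7.3 p [ 0.6355 -0.2777  0.0351] w 0.0499 ff 0.0 F [-0.4 -0.3 -1. ] M [0.   0.04 0.03]
 t 8.4 p [ 0.5005 -0.2701  0.1991] w 0.05 ff 0.0 F [ 0.3  0.7 -0.3] M [-0.03 -0.   -0.03]
```

View pics/tray2.png

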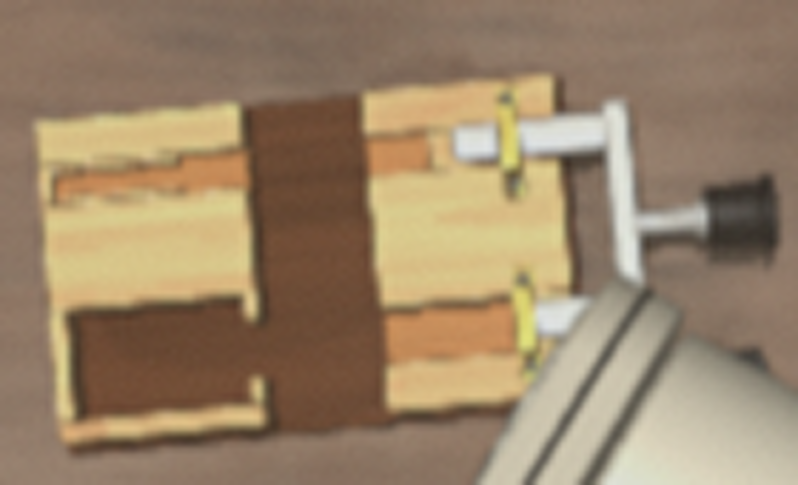

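```bash
python3 - <<'E'
from h import *
a=cv2.imread("pics/top0.png"); b=ctrl.read_camera("top"); cv2.imwrite("pics/top1.png",b)
up=lambda i:cv2.resize(i,None,fx=8,fy=8,interpolation=cv2.INTER_CUBIC)
tm=up(a[203:226,311:326]); B=up(b[195:232,311:345]); r=cv2.matchTemplate(B,tm,cv2.TM_CCOEFF_NORMED); _,v,_,l=cv2.minMaxLoc(r)
d=np.array([311+l[0]/8-311,195+l[1]/8-203]); print(v,d)
u=np.array([318,214.]); print("disp",np.linalg.norm(ray("top",u+d,.0375)-ray("top",u,.0375)))
p=tray(0,.133)+.027*TY+[.001,0]
q=down(XA+np.pi)
ctrl.move_ptp([*p,.10],q); ctrl.move_l([*p,.0355],rate=.15); st()
ctrl.gripper_to(0.0,110); st("grip")
for k in(.004,.007,.010):
    ctrl.move_l([*(p+k*TY),.0355],rate=.03); st(k)
E
```

```text
0.9843417406082153 [12.    -1.375]
disp 0.026348829997174913
 t 9.8 p [ 0.637  -0.2727  0.0364] w 0.0498 ff 0.0 F [0.9 1.4 0.1] M [-0.02  0.02  0.03]
grip t 10.2 p [ 0.6377 -0.2728  0.0374] w 0.0209 ff 107.4 F [-2.5  0.5  6.7] M [-0.01  0.28  0.01]
0.004 t 10.4 p [ 0.6377 -0.273   0.0373] w 0.0211 ff 107.9 F [-1.9 16.2 10. ] M [ 2.53  0.22 -0.04]
0.007 t 10.7 p [ 0.6376 -0.2731  0.0373] w 0.021 ff 108.4 F [-1.4 28.1 14.9] M [ 4.29  0.04 -0.01]
0.01 t 10.9 p [ 0.6376 -0.2733  0.0372] w 0.0209 ff 109.0 F [-1.1 40.  18. ] M [ 6.12  0.   -0.01]
```

```bash
python3 - <<'E'
from h import *
p=tray(0,.133)+.0275*TY+[.001,0]
ctrl.move_l([*p,.0355],rate=.05)
ctrl.gripper_to(.05,110); ctrl.move_l([*p,.12],rate=.3)
ctrl.gripper_to(.035,30)
q=down(np.radians(-1)); n=np.array([.4236,-.1005])
ctrl.move_ptp([*n,.10],q); ctrl.move_l([*n,.019],rate=.12); st("down")
ctrl.gripper_to(0,30); st("grip")
if ctrl.get_state()["gripper_width"]>.006:
    e=n+.125*np.array([np.sin(np.radians(-1)),-1])
    ctrl.move_l([*e,.019],rate=.1); st("drawn")
cv2.imwrite("pics/top2.png",ctrl.read_camera("top")); s=ctrl.read_camera("side"); cv2.imwrite("pics/side2.png",s)
o=cv2.resize(s[220:320,200:300],(600,600),interpolation=cv2.INTER_CUBIC); cv2.imwrite("pics/n2.png",o)
E
```

```text
down t 14.3 p [ 0.424  -0.1007  0.0192] w 0.0349 ff 0.0 F [-0.6  0.9 -0.2] M [-0.01  0.04  0.02]
grip t 14.7 p [ 0.4241 -0.1007  0.0197] w 0.008 ff 31.3 F [ 0.  -0.3  7.8] M [ 0.01  0.06 -0.05]
drawn t 16.1 p [ 0.4215 -0.2255  0.0197] w 0.008 ff 31.3 F [-1.4  0.4  7.1] M [ 0.09  0.28 -0.03]
```

View pics/n2.png

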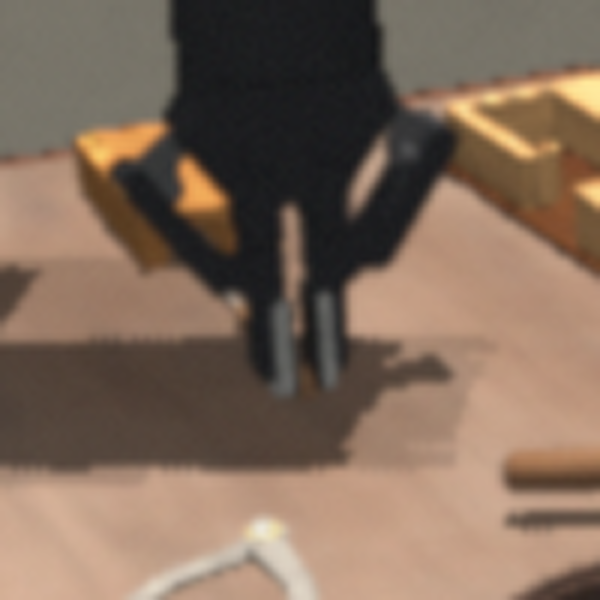

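The needle is between the fingers, near (252,283) in the side picture, and clear of the guard. I release it here.

```bash
python3 - <<'E'
from h import *
ctrl.move_l([.4215,-.2255,.021],rate=.05)
ctrl.gripper_to(.03,30); ctrl.move_l([.4215,-.2255,.09],rate=.2); ctrl.move_ptp([.5,-.36,.2],down(0)); st()
t=ctrl.read_camera("top"); cv2.imwrite("pics/top3.png",t)
for c in("needle_tip","needle_grip"): print(c,[(ray("top",d["xy"],.0046).round(4),round(d["confidence"],2)) for d in ctrl.landmark_of("top",c)])
a=t[270:345,225:325]; cv2.imwrite("pics/n3.png",cv2.resize(a,(800,600),interpolation=cv2.INTER_CUBIC))
E
```

```text
t 18.0 p [ 0.4985 -0.3585  0.1977] w 0.03 ff 0.0 F [-0.4  1.5 -0.3] M [ 0.04  0.03 -0.04]
needle_tip [(array([ 0.6668, -0.1076,  0.0046]), 0.59)]
needle_grip [(array([ 0.4244, -0.1912,  0.0046]), 0.66)]
```

View pics/n3.png

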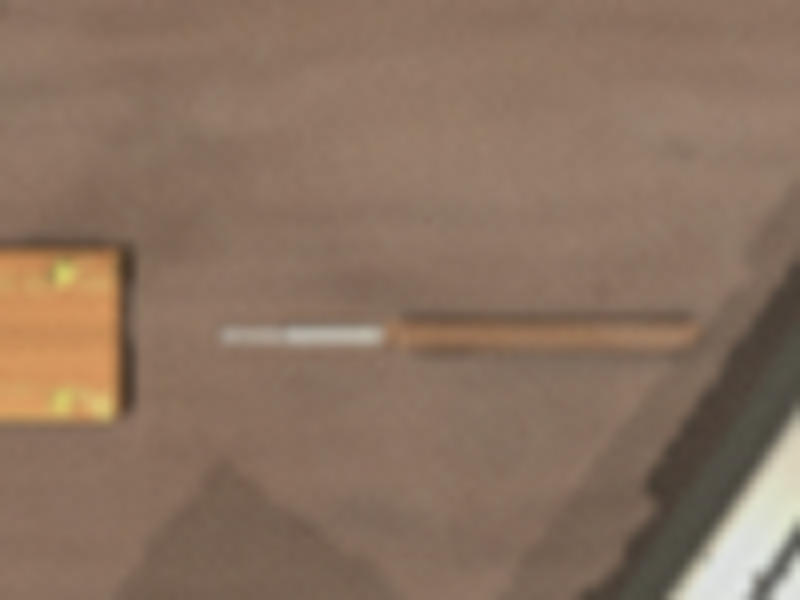

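The needle lies free on the bench, with its tip at about (252,312) and its butt at about (312,311.6) in full pixels, clear of the guard.

```bash
python3 - <<'E'
from h import *
C=lambda c,r,z:ray("top",((c+.5)/8-.5+225,(r+.5)/8-.5+270),z)
tip=C(219,336,.0046); b=C(698,333,.0046); hs=C(387,335,.0046)
L=tip-b; ang=np.degrees(np.arctan2(L[1],L[0])); print(tip,b,hs,np.linalg.norm(L),np.linalg.norm(hs-b),ang)
u=L/np.linalg.norm(L); mid=(tip+b)/2; g=mid+u*(-(.0675-.044)); print("grip",g,"x at -.2255",b+u*0, )
E
```

```text
[ 0.42369571 -0.10322174  0.0046    ] [ 0.42199047 -0.23570205  0.0046    ] [ 0.4230841  -0.14962408  0.0046    ] 0.13249128751270642 0.08608491439466814 89.26255189300811
grip [ 0.42254063 -0.19295995  0.0046    ] x at -.2255 [ 0.42199047 -0.23570205  0.0046    ]
```

```bash
sed -i 's/^TC=.*YA=np.radians(-86.0)/TC=np.array([.6254,-.1127]); YA=np.radians(-85.7)/' h.py
python3 - <<'E'
from h import *
ga=np.radians(-.74); g=[.4220,-.1925]
ctrl.gripper_to(.03,30)
ctrl.move_ptp([*g,.10],down(ga)); ctrl.move_l([*g,.0205],rate=.12)
ctrl.gripper_to(0,40); st("grip"); s=ctrl.get_state()["eef_pos"]
ctrl.move_l([*g,.11],rate=.2)
p=tray(-.037,0); q=down(XA+np.pi); print(p)
ctrl.move_ptp([*p,.11],q); ctrl.move_l([*p,.062],rate=.12); st("above")
for z in(.053,.048,.045,.0425):
    ctrl.move_l([*p,z],rate=.05); st(z)
    if ctrl.get_state()["contact_force"][2]>6: break
s=ctrl.read_camera("side"); t=ctrl.read_camera("top"); cv2.imwrite("pics/side4.png",s); cv2.imwrite("pics/top4.png",t)
o=np.hstack([cv2.resize(s[210:285,265:365],(400,300),interpolation=cv2.INTER_CUBIC),cv2.resize(t[180:255,195:295],(400,300),interpolation=cv2.INTER_CUBIC)]); cv2.imwrite("pics/n4.png",o)
E
```

```text
grip t 20.4 p [ 0.4226 -0.1928  0.0214] w 0.0074 ff 40.3 F [-1.4 -0.6  6.5] M [-0.09  0.15  0.02]
[ 0.66229585 -0.10992579]
above t 22.5 p [ 0.662  -0.1103  0.0619] w 0.0074 ff 39.5 F [0.9 0.2 0.2] M [ 0.04 -0.03 -0.01]
0.053 t 22.9 p [ 0.6622 -0.1099  0.053 ] w 0.0075 ff 39.5 F [-1.2 -0.1 -0. ] M [-0.06  0.01  0.01]
0.048 t 23.1 p [ 0.6621 -0.1098  0.0477] w 0.0079 ff 39.5 F [-0.2 -0.5  0.1] M [0.03 0.05 0.01]
0.045 t 23.4 p [ 0.6621 -0.1099  0.0448] w 0.0075 ff 39.5 F [-0.4 -0.8 -0.1] M [ 0.01 -0.03 -0.01]
0.0425 t 23.6 p [ 0.6623 -0.1099  0.0425] w 0.0073 ff 39.5 F [-0.  -0.1 -0.5] M [ 0.01 -0.02  0.04]
```

View pics/n4.png

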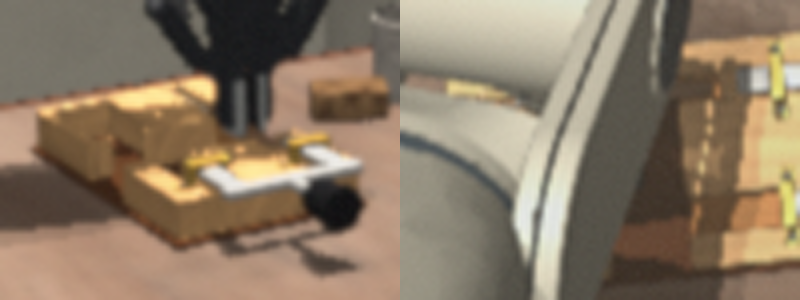

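```bash
python3 - <<'E'
from h import *
p=tray(-.037,0)
ctrl.gripper_to(.03,40); st("rel"); ctrl.move_l([*p,.11],rate=.2)
ma=np.radians(-21.35); ga=ma+1.5*np.pi; m=[.515,-.3926]
ctrl.move_ptp([*m,.12],down(ga)); 
t=ctrl.read_camera("top"); cv2.imwrite("pics/top5.png",t)
for n in("needle_tip","needle_grip"): print(n,[(np.round(d["xy"],1).tolist(),round(d["confidence"],2)) for d in ctrl.landmark_of("top",n)])
P=lambda x,y,z: proj("top",[*tray(x,y),z]).round(1)
print("seat px",P(-.037,0,.0256),P(-.037,-.091,.0256))
ctrl.gripper_to(.045,80); ctrl.move_l([*m,.021],rate=.12); st("down")
ctrl.gripper_to(0,80); st("grip")
o=cv2.resize(t[180:255,200:300],(800,600),interpolation=cv2.INTER_CUBIC); cv2.imwrite("pics/n5.png",o)
E
```

```text
rel t 24.1 p [ 0.6622 -0.1099  0.0425] w 0.0299 ff 0.0 F [-0.7 -0.   0.5] M [-0.02  0.05 -0.02]
needle_tip []
needle_grip [([251.0, 203.4], 0.66), ([253.7, 203.2], 0.22)]
seat px [252.9 203.2] [211.6 206.9]
down t 27.3 p [ 0.5155 -0.393   0.0217] w 0.045 ff 0.0 F [ 0.2 -0.3  0.6] M [-0.03 -0.02 -0.01]
grip t 27.7 p [ 0.5154 -0.3929  0.0218] w 0.013 ff 77.9 F [-1.2 -0.4  2.8] M [-0.02 -0.02  0.07]
```

View pics/n5.png

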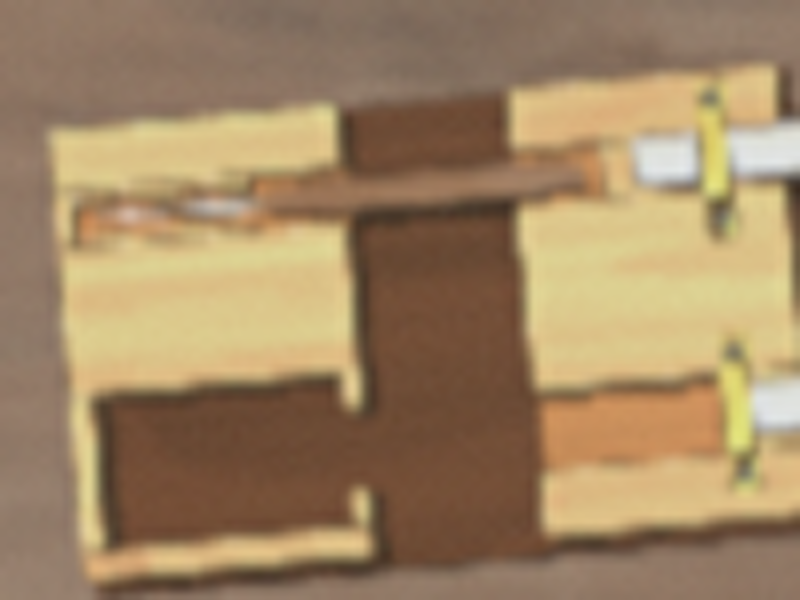

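The needle lies straight in its pocket, from about (213,207) to (275,202) in full pixels, and the mallet is gripped. I carry it over now.

```bash
python3 - <<'E'
from h import *
ctrl.move_l([.515,-.3926,.13],rate=.2); st("lift")
p=tray(.033,0); q=down(XA+np.pi)
ctrl.move_ptp([*p,.13],q); ctrl.move_l([*p,.07],rate=.12); st("above"); F0=np.array(ctrl.get_state()["contact_force"])
for z in(.055,.048,.040,.034,.030,.0278):
    ctrl.move_l([*p,z],rate=.05); st(z)
    if abs(np.array(ctrl.get_state()["contact_force"])-F0).max()>8: break
E
```

```text
lift t 28.4 p [ 0.5143 -0.3921  0.1291] w 0.0129 ff 77.9 F [-0.6 -0.3 -2.7] M [-0.01  0.05  0.03]
above t 30.4 p [ 0.5927 -0.1155  0.0701] w 0.013 ff 77.9 F [-0.2  0.4 -0.4] M [-0.11  0.    0.04]
0.055 t 30.9 p [ 0.5923 -0.1151  0.0547] w 0.0129 ff 77.9 F [ 1.   0.5 -0.7] M [-0.06 -0.07 -0.01]
0.048 t 31.2 p [ 0.5922 -0.1151  0.0476] w 0.0129 ff 78.0 F [ 1.6 -0.  -2.3] M [-0.08  0.01  0.02]
0.04 t 31.5 p [ 0.5921 -0.1151  0.0395] w 0.0129 ff 78.0 F [-0.6 -0.  -1.1] M [-0.03  0.02  0.04]
0.034 t 31.8 p [ 0.5922 -0.1151  0.0336] w 0.0128 ff 78.0 F [ 0.9 -0.8 -1.2] M [-0.01  0.   -0.01]
0.03 t 32.0 p [ 0.5923 -0.1151  0.0297] w 0.0125 ff 78.0 F [ 0.8 -0.5 -2.1] M [-0.03 -0.06 -0.01]
0.0278 t 32.3 p [ 0.5924 -0.1152  0.0277] w 0.0126 ff 78.0 F [ 0.   0.7 -1.6] M [-0.04 -0.01 -0.01]
```

```bash
python3 - <<'E'
from h import *
p=tray(.033,0)
ctrl.gripper_to(.035,40); ctrl.wait(.3); st("rel"); ctrl.move_l([*p,.12],rate=.2)
ctrl.move_ptp([.62,-.36,.2],down(XA+np.pi)); st()
t=ctrl.read_camera("top"); cv2.imwrite("pics/top6.png",t)
o=cv2.resize(t[175:260,200:340],(798,485),interpolation=cv2.INTER_CUBIC); cv2.imwrite("pics/n6.png",o)
P=lambda x,y,z: proj("top",[*tray(x,y),z]).round(1)
print("seat px",P(.033,0,.0233),P(.033,-.061,.0233),"handle end",P(.033,.071,.0233))
for n in("mallet_grip","mallet_head"): print(n,[(np.round(d["xy"],1).tolist(),round(d["confidence"],2)) for d in ctrl.landmark_of("top",n)])
E
```

```text
rel t 32.9 p [ 0.5925 -0.1152  0.0278] w 0.0348 ff 0.0 F [0.1 0.  0.3] M [-0.02  0.01  0.02]
 t 34.5 p [ 0.6195 -0.3584  0.1985] w 0.0352 ff 0.0 F [ 0.1  0.5 -0.8] M [-0.05  0.02 -0.04]
seat px [255.7 234.8] [227.9 237.3] handle end [287.9 231.9]
mallet_grip [([464.9, 238.8], 0.95), ([253.9, 233.4], 0.65), ([251.6, 203.6], 0.49)]
mallet_head [([460.0, 263.1], 0.97), ([255.6, 203.6], 0.65), ([227.6, 236.3], 0.59)]
```

View pics/n6.png

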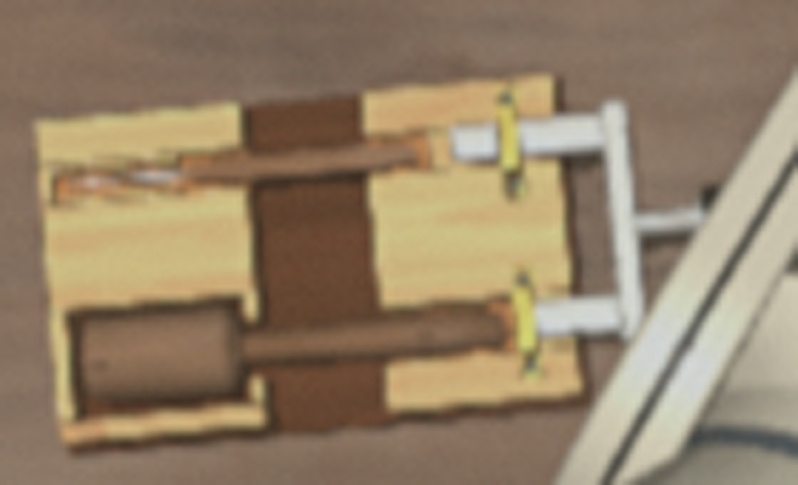

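Both tools lie fully in their pockets: the mallet's head is at about (228,236), its handle runs to about (288,232), and the needle has not moved. Now I push the knob home.

```bash
python3 - <<'E'
from h import *
p=tray(0,.133)+.027*TY+[.001,0]; print(p)
q=down(XA+np.pi)
ctrl.gripper_to(.05,110)
ctrl.move_ptp([*p,.11],q); ctrl.move_l([*p,.0355],rate=.15)
ctrl.gripper_to(0.0,110); st("grip"); y0=np.array(ctrl.get_state()["eef_pos"][:2])
for k in(.015,.024,.027,.030,.032,.034,.036):
    ctrl.move_l([*(p-k*TY),.0355],rate=.05); st(k); s=ctrl.get_state(); print((np.array(s["eef_pos"][:2])-y0)@TY)
    if abs(s["contact_force"][1])>20: break
E
```

```text
[ 0.6383966  -0.27224962]
grip t 36.6 p [ 0.6377 -0.2728  0.0374] w 0.0212 ff 107.2 F [-7.3 -1.1  9.8] M [-0.17  1.38  0.03]
0.015 t 37.0 p [ 0.6365 -0.2572  0.0374] w 0.0209 ff 107.7 F [-7.3  1.8 11.9] M [0.19 1.3  0.1 ]
-0.015567445042544276
0.024 t 37.4 p [ 0.6358 -0.2483  0.0375] w 0.0208 ff 107.7 F [-7.5  0.3 11.4] M [0.15 1.26 0.04]
-0.024503335824979083
0.027 t 37.6 p [ 0.6356 -0.2456  0.0374] w 0.0207 ff 107.7 F [-7.6 -0.8 10.2] M [-0.09  1.34  0.02]
-0.027191507700352013
0.03 t 37.9 p [ 0.6355 -0.2435  0.0375] w 0.021 ff 107.6 F [-7.2 -4.4 10.6] M [-0.66  1.37 -0.01]
-0.02931700993125025
0.032 t 38.1 p [ 0.6355 -0.2434  0.0375] w 0.021 ff 107.8 F [ -7.9 -13.6   6.6] M [-1.97  1.48  0.08]
-0.029426912261615135
0.034 t 38.4 p [ 0.6355 -0.2433  0.0375] w 0.0207 ff 108.0 F [ -7.7 -21.1   4.2] M [-3.19  1.53  0.12]
-0.02953051966425784
```

Home: the keeper travelled 29.5 mm to a hard stop. I release, retreat and verify.

```bash
python3 - <<'E'
from h import *
p=[.6355,-.2434]
ctrl.move_l([*p,.0372],rate=.05)
ctrl.gripper_to(.05,60); ctrl.move_l([*p,.14],rate=.15)
ctrl.move_ptp([.55,-.42,.22],down(XA+np.pi)); st()
t=ctrl.read_camera("top"); cv2.imwrite("pics/top7.png",t)
o=cv2.resize(t[110:410,170:510],(680,600),interpolation=cv2.INTER_CUBIC); cv2.imwrite("pics/n7.png",o)
E
```

```text
t 40.7 p [ 0.55   -0.4188  0.2188] w 0.0495 ff 0.0 F [ 0.1 -0.6 -0.3] M [-0.03  0.01 -0.01]
```

View pics/n7.png

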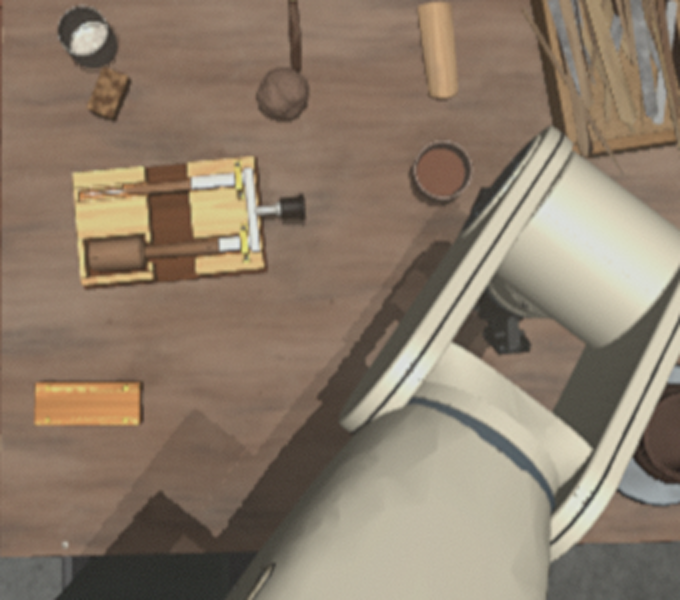

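The tongues are closed over both tools, with the knob at about (316,214) in full pixels. The cup, clay lump and cork block have not moved, and the gripper touches nothing.

```bash
python3 -c "
from bench import ctrl
print(ctrl.job_done())"
```

```text
the job is handed in; nothing more can be done
None
```

I handed the job in at about 41 s: both tools lie in their pockets with the keeper pushed home to its stop, and the cup, clay lump and cork block sit where they were; the calipers were hidden behind the arm in the last picture, and I have not seen the judge's verdict.

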